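# Snug the adjustable wrench on the lamp mount's nut and tighten it

### The arm

A 7-joint arm with a two-finger parallel gripper is mounted at the origin on the work surface. World frame = base frame: x ahead of the robot, y to its left, z up, the work surface at z = 0. Lengths are in mm, angles in rad, forces in N, time in s.
With the tool pointing down it reaches from about 425 to 1025 mm from the base axis. Payload 9.4 kg.
Tool frame: the origin (TCP) lies midway between the tips of the shut fingers; the grasp point (between the pads) lies 19 mm behind it (env.hold_point_z is the z of the grasp point in the tool frame, in mm); z points along the fingers, y is the line along which they close (so a half turn about z gives the same grasp; the last joint's range is limited). The gripper opens to 93 mm and grips with 3 to 60 N. Pads are 15 mm wide; open, the fingers measure 128 mm over their backs; the gripper's body (75 mm by 188 mm) begins 65 mm behind the grasp point.
Start: joints at [1.147, 0.599, -0.003, 1.599, 0.002, 0.943, -0.08], TCP at [246.41, -681.84, 218.618] pointing down, gripper open.
Joint ranges: [-2.57, 2.57], [-0.35, 1.97], [-1.29, 1.29], [0.11, 2.56], [-1.05, 4.19], [0.11, 1.86], [-2.63, 2.63]. Speed limits (rad/s): [2.22, 2.22, 3.01, 3.01, 3.14, 3.14, 3.14].

### API

Orientations are given as a unit quaternion [x, y, z, w].
In Python, from workcell import env gives the robot as it stands. The module is installed in compiled form; this text tells all that it offers.
- The arm moves only by the tool send_rows, never from a script. Its arguments are lists of equal length, an entry for each row: "turn": the turn, a rotation vector about the tool's x, y, z in degrees, a list of three; "linear": the shift along the tool's x, y, z in m, a list of three; "fingers": the closure in counts, from 0 (fully open) to 255 (shut). A call has 1 to 5 rows; each row shifts and turns the commanded pose from where the row before left it, along the tool's axes as they then stand; what a row does not reach is not made up. A row lasts 1/8 s, in which the tool goes at most 62.5 mm and 10.7 degrees, less where a joint would pass 70% of its speed; a pose out of reach is approached as far as the arm can. A call is refused whole if a number of a shift passes 0.0625 or a number of a turn 10.7, either way. A call with a gripper value outside its range is refused whole. The fingers move at their own pace and stop on an object; "force" is the grip in N (left out, the last holds). Time passes only in rows, so rows that do not move let the fingers close. It gives the time, the measured TCP pose, the force, the opening and the grip force at its end, in the units of the state.
- env.sense(): the state, without advancing time (a new reading comes with each control period).
- env.camera(name): name is "scene" or "top" or "wrist"; returns the picture (480x640x3 uint8, blue, green, red); there is no depth.
- env.camera_info(name): a dict with "fx", "fy", "cx", "cy" (pixels), "distortion" ([k1, k2, p1, p2, k3] as OpenCV has them; the pictures are not rectified), "world_from_camera" (4x4, takes a point from camera to world coordinates). Camera axes: x right, y up, looking along -z (the intrinsics and any distortion apply to the point x, -y, -z); pixel columns grow to the right and rows downward; lengths in mm; the calibration is good to about 2 mm. A picture is of the moment at which its call begins: read the wrist's pose just before it. camera_info takes no time and is no camera call; for the wrist camera it gives the pose at the moment of the call.
- env.finish_job(): hands the job in; it is judged then, once.
The state is a dict: "time": time; "joint_positions": joint angles; "joint_velocities": joint speeds; "joint_torque": joint torques, N m; "position": TCP position; "tool_rot": TCP orientation; "wrist_force": force on the tool from outside, world axes, zero at the start; "wrist_torque": the same for the moment, N m; "opening": opening from 0.0 (shut) to 1.0 (fully open); "grasp_force": force on a finger pad.
Only numpy, scipy, OpenCV 4.12 (cv2) and the standard library are available. Lean on these libraries where they do the work, as an engineer would, in place of code of your own. Each camera call takes 0.05 s, during which the arm holds its last target. There are 200 camera calls.

### The job

The adjustable wrench has been slipped over the loose hex nut of the magnifier lamp's bench mount, but its jaw is still slack. Rolling the wrench's worm with light thumb pressure, close the jaw until it sits snug on the nut without jamming it, and only then swing the handle clockwise (seen from above) until the nut comes up firm, without straining it further. Leave the wrench lying snug on the tightened nut, and leave the can, tape, tin and screwdriver where they are.

Things in the scene. Friction and masses are not known exactly. Their poses are not given: they have to be found in the camera images.
- plate: Grey steel bench-mount plate of the lamp, fixed flat on the bench, 180 x 270 x 6 mm; origin at the centre of its underside, its long side along its y. An empty lamp socket tube (36 mm across, 60 mm tall, with a small side knob) stands on it at (0, 105) mm; the stud with the nut is at (0, 30) mm.
- nut_top (a point): Centre of the top face of the hex nut: steel, 24 mm across flats, 27.7 mm across corners, 14.8 mm high, standing on the plate. Its 16 mm stud sticks out 9 mm above it.
- nut_corner (a point): One corner of the nut's top face, 13.9 mm from the nut's axis; turns with the nut.
- nut (a joint): Turn of the nut, rad; grows clockwise seen from above. 0 = just firm; it starts between -0.64 and -0.56. It turns against about 0.3 N m up to 0, where it comes up firm; about 1 N m there is plenty, over 2 N m strains it. It stays where it is left.
- wrench: Steel adjustable wrench, 230 mm long, 0.65 kg, loose, lying flat on the plate around the nut. Origin on its underside, at the nut's axis once snug; x points out of the mouth, y from the fixed jaw (face at y = -12 mm) to the sliding jaw, z up. Throat at x = -15.5 mm. Jaws 16 mm thick, head and neck 13 mm.
- worm: Knurled worm in the head, 16 mm across and long; origin at its centre, (-38, 12, 8) mm in the wrench's frame, axis along wrench y. Its top stands 3 mm proud of head and neck. It turns stiffly (6 N at its rim; 10 to 15 N of pressure grips it, over 40 N is too much) and stays where left. Rolling its top towards the mouth (wrench +x) closes the jaw 1 mm per 20 mm rolled; back opens it.
- jaw (a joint): Opening between the jaws, m: 0.0256 to 0.0274 at the start; 0.024 when snug on the nut's flats. Once snug the worm stops turning, and each newton of drag at its rim beyond those 6 N presses the jaw on the nut with 20 N; 15 N is snug, rolling it to over 90 N jams it. The jaw gives way above some 1.5 N m of turning.
- handle_grip (a point): Middle of the handle, 155 mm from the wrench's origin and 6.5 mm above its underside. The handle runs from the origin along (-0.924, 0.383, 0) in the wrench's frame: from 88 to 213 mm out it is 23 to 29 mm wide (24 mm here), its faces 1.5 and 11.5 mm above the wrench's underside.
- can: Drinks can, 66 mm across, 115 mm tall, upright; origin at the centre of its underside. To be left alone.
- tape: Roll of grey tape lying flat, 104 mm across, 48 mm high; origin at the centre of its underside. To be left alone.
- tin: Flat yellow tin, 72 mm across, 24 mm high; origin at the centre of its underside. To be left alone.
- driver: Screwdriver with a red handle, 170 mm long, lying flat along its x; origin on the underside of its middle. To be left alone.
Things that resemble listed ones, but are neither listed nor needed, are in the scene too. There is more than one size of the wrench; the one meant has the size given above.

How it is judged (in metres and radians):
On the way, in this order (a step that is already met when the one before it is completed fails the run):
1. the jaw is rolled snug: it bears on the nut with at least 15 N (contact force between jaw and nut above 15 N and value of joint jaw between 0.022 and 0.0246 m and horizontal distance between wrench and nut_top below 0.003 m), for 0.2 s.
2. the nut is brought up firm (value of joint nut above -0.03 rad), for 0.1 s.
At the end, for the whole second after the job is handed in: Nut firm (at most 0.03 rad short), wrench flat (within 0.06 rad) and at rest around the nut (origin within 3 mm of its axis), jaw opening still under 24.6 mm; can, tape, tin and screwdriver within 15 mm of where they began (value of joint nut above -0.03 rad and value of joint jaw between 0.022 and 0.0246 m and horizontal distance between wrench and nut_top below 0.003 m and angle between wrench's own z axis and vertical below 0.06 rad and linear speed of wrench below 0.02 m/s and distance of each of can, tape, tin, driver from where it was at the start of the episode below 0.015 m); the robot touches nothing.
It fails at once if the worm is pressed harder than 40 N (contact force between the fingers and worm above 40 N).
It fails at once if the worm is rolled on until the jaw is jammed on the nut with over 90 N (contact force between jaw and nut above 90 N and contact force between the fingers and worm above 1 N).
It fails at once if the nut is turned by more than about 16 degrees with the jaw slack (opening over 24.9 mm) (distance of nut_corner from where it was at the start of the episode above 0.004 m and value of joint jaw above 0.0249 m).
It fails at once if the tight nut is strained: the jaw bears on it with over 180 N (contact force between jaw and nut above 180 N).
It also fails if it takes over 70 s, if anything falls off the work surface, if the arm or the gripper's body presses on something with over 40 N, if the wrist force passes 120 N, or if a joint passes its speed limit or range.

## Working session

There is one attempt and no reset: what is moved stays moved. The work goes in short steps, Python scripts to look and compute and a tool call to move; the robot and the scene stay as the last step left them, time stands still between calls to the robot, and variables do not carry over. Pictures are saved under pics/ and viewed, at most 10 in all, crops included, and the job is handed in when it is done.

Besides the shell and the picture viewer there is one more tool, called as name(argument=value, ...) on one line, values as JSON. send_rows: Moves the arm, as the interface text tells. Its arguments: {"type":"object","properties":{"turn":{"type":"array"},"linear":{"type":"array"},"fingers":{"type":"array"},"force":{"type":"number"}},"required":["turn","linear","fingers"]}

```bash
mkdir -p pics; ls; cat > h.py <<'E'
import numpy as np, cv2
from scipy.spatial.transform import Rotation as R
from workcell import env
def ray(info,u,v):
    K=np.array([[info['fx'],0,info['cx']],[0,info['fy'],info['cy']],[0,0,1.]])
    p=cv2.undistortPoints(np.array([[[u,v]]],float),K,np.array(info['distortion'],float))[0,0]
    T=np.array(info['world_from_camera'],float)
    return T[:3,3],T[:3,:3]@np.array([p[0],-p[1],-1.])
def at(info,u,v,z):
    o,d=ray(info,u,v); return o+d*(z-o[2])/d[2]
def proj(info,P):
    T=np.array(info['world_from_camera'],float); q=(np.atleast_2d(P)-T[:3,3])@T[:3,:3]
    K=np.array([[info['fx'],0,info['cx']],[0,info['fy'],info['cy']],[0,0,1.]])
    q=q*[1,-1,-1]
    return cv2.projectPoints(q,np.zeros(3),np.zeros(3),K,np.array(info['distortion'],float))[0][:,0]
E
python3 - <<'E'
from h import *
print(env.sense())
for n in("scene","top"):
    i=env.camera_info(n); im=env.camera(n); cv2.imwrite(f"pics/{n}0.png",im); print(n,i)
print(env.camera_info("wrist"), env.hold_point_z)
E
```

```text
pics
{'time': 0.0, 'joint_positions': array([ 1.1472589 ,  0.60014956, -0.0025231 ,  1.60012591,  0.00181848,
        0.94287381, -0.07980327]), 'joint_velocities': array([-0.00082977,  0.00106958,  0.00125111,  0.00124533, -0.00012309,
       -0.00096413, -0.00129271]), 'joint_torque': array([ 5.91220651e-04, -7.65072513e+01,  1.49718001e+00, -2.52342564e+01,
       -5.25120192e-02,  1.69792771e-02,  1.16487936e-04]), 'position': array([ 246.24879985, -681.38757947,  217.74402195]), 'tool_rot': array([ 9.84996056e-01,  1.72575097e-01, -2.16501009e-04, -7.46775846e-04]), 'wrist_force': array([ 0.17879759, -0.0769824 , -0.39707425]), 'wrist_torque': array([-0.05018223, -0.00574018,  0.00408783]), 'grasp_force': 0.0, 'opening': 0.9969120827482659}
scene {'fx': 467.4355187850649, 'fy': 467.4355187850649, 'cx': 312.1051540929903, 'cy': 244.15327335247278, 'distortion': array([-0.08606876,  0.        ,  0.        ,  0.        ,  0.        ]), 'world_from_camera': array([[ 4.34904681e-01, -6.05077872e-01,  6.66887313e-01,
         1.22043958e+03],
       [ 9.00237892e-01,  3.09205877e-01, 
[... 630 characters left out ...]
221035e-01,  9.87894891e-01,
         8.51350878e+02],
       [ 0.00000000e+00,  0.00000000e+00,  0.00000000e+00,
         1.00000000e+00]])}
{'fx': 339.8590355388962, 'fy': 339.8590355388962, 'cx': 320.0807236532368, 'cy': 237.16227183780862, 'distortion': array([-0.04487933,  0.        ,  0.        ,  0.        ,  0.        ]), 'world_from_camera': array([[ 3.39065344e-01,  9.07299163e-01,  2.48682370e-01,
         3.14309063e+02],
       [-9.40762250e-01,  3.27296482e-01,  8.85629818e-02,
        -6.55987873e+02],
       [-1.03974562e-03, -2.63979624e-01,  9.64527696e-01,
         3.84496781e+02],
       [ 0.00000000e+00,  0.00000000e+00,  0.00000000e+00,
         1.00000000e+00]])} -18.8
```

View pics/top0.png

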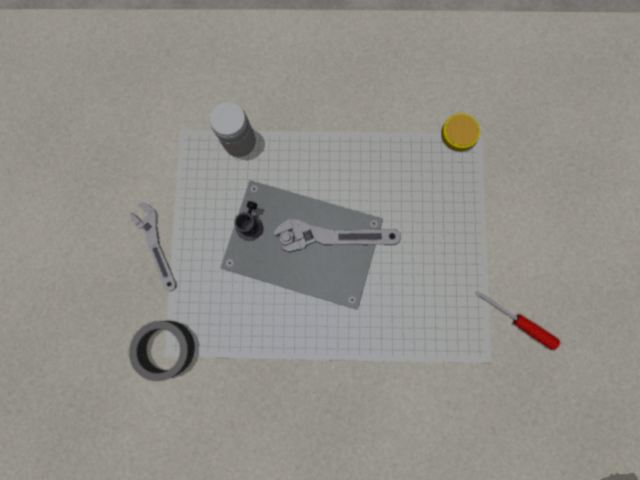

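View pics/scene0.png

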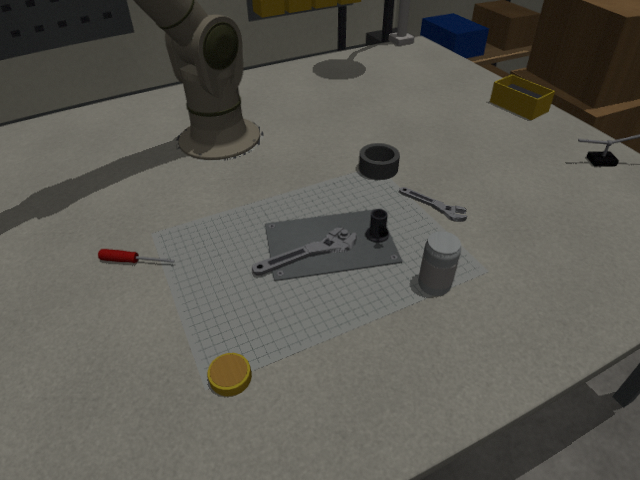

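The top view shows two wrenches. One lies on the plate around the nut (head about (290,237), handle end about (393,237)). A smaller one lies alone at (150,245). The one on the nut fits the description, and I'll confirm its length and pose with a crop.

```bash
python3 - <<'E'
from h import *
i=env.camera_info("top"); im=cv2.imread("pics/top0.png")
c=im[170:320,210:410]; cv2.imwrite("pics/crop1.png",cv2.resize(c,None,fx=4,fy=4,interpolation=cv2.INTER_CUBIC))
P=np.array([at(i,u,v,6)[:2] for u,v in [(250,181),(383,218),(360,308),(222,269)]]); print(P.round(1))
print(np.linalg.norm(np.roll(P,-1,0)-P,axis=1)); c=P.mean(0)
y=(P[0]-P[1])+(P[3]-P[2]); y/=np.linalg.norm(y); x=np.array([y[1],-y[0]])
print("c",c,"y",y,"nut",c+30*y,"sock",c+105*y)
for p,z in(((287,238),29),((393,237),18),((308,236),23)): print(p,at(i,*p,z))
print("small",at(i,140,215,10),at(i,170,286,10)); print(np.linalg.norm(at(i,140,212,10)-at(i,171,288,10)))
E
```

```text
[[673.8 184.1]
 [604.  -73.1]
 [433.7 -29.9]
 [502.  230.1]]
[266.51383841 175.67379254 268.74387333 177.81412462]
c [553.38995704  77.78702509] y [0.25792133 0.96616592] nut [561.12759693 106.77200274] sock [580.47169665 179.23444685]
(287, 238) [559.33662857 106.88623398  29.        ]
(393, 237) [565.69674865 -90.11343713  18.        ]
(308, 236) [564.57181601  68.40789253  23.        ]
small [602.92599733 392.52326927  10.        ] [468.36266158 325.25545961  10.        ]
160.1656913414424
```

View pics/crop1.png

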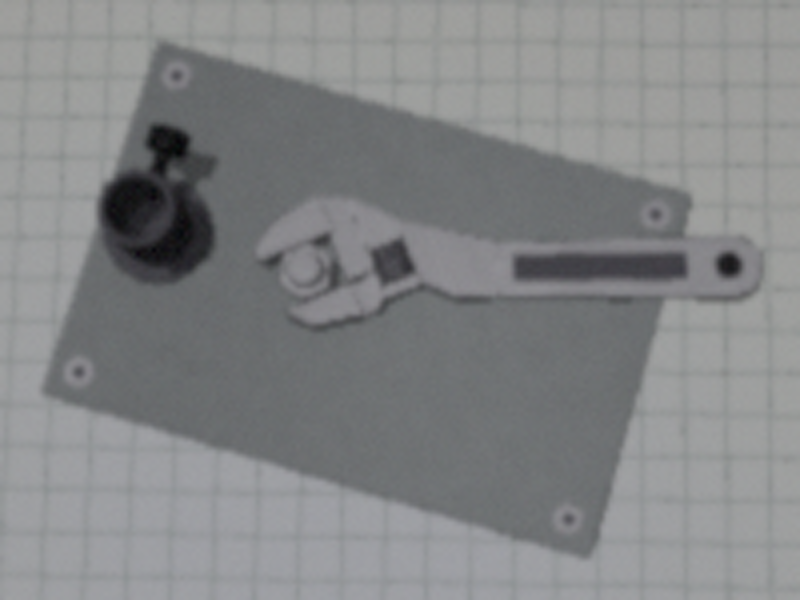

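The crop confirms it. The wrench on the plate has its nut at px (286,237), worm at (308,235.5) and handle end at (393,237), so about 200+ mm long. The loose one measures about 160 mm. Fixed jaw is the upper one and sliding jaw the lower, so the wrench's yaw is about 112°. Next I move above the worm with the fingers shut.

send_rows(turn=[[0,0,0],[0,0,0],[0,0,0],[0,0,0],[0,0,0]], linear=[[0.042,-0.045,0],[0.042,-0.045,0],[0.042,-0.045,0],[0.042,-0.045,0],[0.042,-0.045,0]], fingers=[255,255,255,255,255], force=30)

```text
time: 0.72
position: [367.9, -396.9, 218.5]
tool_rot: [0.985, 0.173, -0.0, -0.0]
wrist_force: [1.6, -0.5, 0.9]
opening: 0.508
grasp_force: 0.0
```

send_rows(turn=[[0,0,0],[0,0,0],[0,0,0],[0,0,0],[0,0,0]], linear=[[0.042,-0.045,0],[0.042,-0.045,0],[0.042,-0.045,0],[0.042,-0.045,0],[0.042,-0.045,0]], fingers=[255,255,255,255,255])

```text
time: 1.35
position: [488.9, -114.0, 218.6]
tool_rot: [0.985, 0.172, -0.0, 0.0]
wrist_force: [1.1, -0.0, -0.8]
opening: 0.009
grasp_force: 0.0
```

send_rows(turn=[[0,0,0],[0,0,0],[0,0,0],[0,0,0],[0,0,0]], linear=[[0.042,-0.045,0],[0.042,-0.045,0],[0,0,0.055],[0,0,0.055],[0,0,0]], fingers=[255,255,255,255,255])

```text
time: 1.98
position: [534.3, -2.6, 105.5]
tool_rot: [0.985, 0.173, -0.004, -0.0]
wrist_force: [-0.7, -0.1, 1.2]
opening: 0.006
grasp_force: 0.0
```

```bash
python3 - <<'E'
from h import *
s=env.sense(); i=env.camera_info("wrist"); im=env.camera("wrist"); cv2.imwrite("pics/w1.png",im)
np.save("w1.npy",np.array([i],dtype=object),allow_pickle=True)
print(s['time'],s['position'],s['tool_rot'],s['wrist_force'],s['opening'],s['joint_positions'])
print(proj(i,[[s['position'][0],s['position'][1],s['position'][2]],[561,107,30],[565,68,22]]))
E
```

```text
1.975 [534.26631505  -2.58360453 105.53899978] [ 9.84929316e-01  1.72913923e-01 -3.85816290e-03 -3.62327749e-04] [-0.66656893 -0.1281714   1.17662923] 0.005570818884441586 [-0.04437301  0.54022959 -0.08087191  2.12528344  0.08836047  0.4868896
 -1.41544477]
[[322.0501367  286.43632046]
 [187.5987236  159.44264427]
 [244.74783082 171.86240143]]
```

View pics/w1.png

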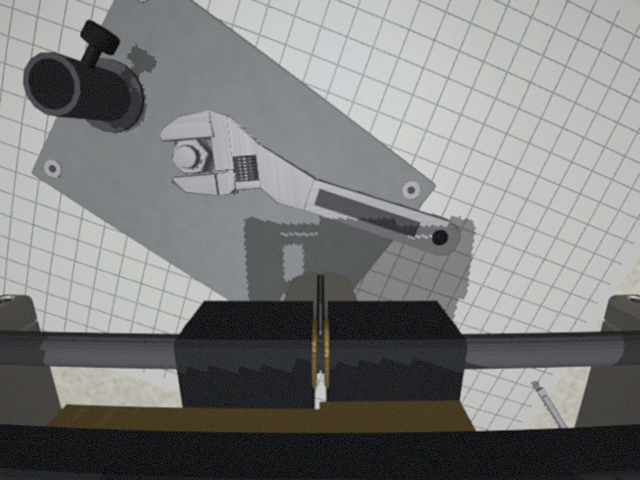

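The wrist view shows the nut's stud at (190,153), the worm at (245,168) and the handle hole at (440,238). The shut tip is at (320,287), about 34 × 15 mm.

```bash
python3 - <<'E'
from h import *
i=np.load("w1.npy",allow_pickle=True)[0]
n=at(i,189,152,29.8)[:2]; w=at(i,245,168,22)[:2]; h=at(i,440,238,17)[:2]
print("stud",n,"worm",w,"hole",h, np.linalg.norm(h-n),np.linalg.norm(w-n))
a=np.arctan2(*(h-n)[::-1]); print("handle deg",np.degrees(a))
print("worm dir yaw",np.degrees(np.arctan2(*(w-n)[::-1])-np.arctan2(12,-38))%360)
yaw=a-np.radians(157.5)
X=np.array([np.cos(yaw),np.sin(yaw)]);Y=np.array([-X[1],X[0]]); print("yaw",np.degrees(yaw)%360)
print("worm model",n-38*X+12*Y)
im=cv2.imread("pics/w1.png"); cv2.imwrite("pics/w1c.png",cv2.resize(im[95:255,140:480],None,fx=2.3,fy=2.3,interpolation=cv2.INTER_CUBIC))
s=env.sense(); T=R.from_quat(s['tool_rot']).as_matrix(); print(T, s['position'])
print("tool y heading",np.degrees(np.arctan2(T[1,1],T[0,1])))
print(proj(i,[[*(n-38*X+12*Y),22],[*(n-20*X-12*Y),22],[*(n+0*X+13*Y),22]]))
E
```

```text
stud [566.24883889 107.39574627] worm [567.71816277  68.62099043] hole [567.21806141 -89.2267902 ] 196.62492526707229 38.80258500160969
handle deg -89.71757098095051
worm dir yaw 109.69568639075246
yaw 112.78242901904952
worm model [569.89990416  67.71363792]
[[ 9.40388998e-01  3.40077338e-01 -3.99218192e-03]
 [ 3.40078526e-01 -9.40396957e-01 -3.98086866e-04]
 [-3.88961605e-03 -9.83298835e-04 -9.99991952e-01]] [535.81600446  -2.73238521 107.78002027]
tool y heading -70.11840401126229
[[247.05974247 165.54768961]
 [218.36706962 132.65251618]
 [195.58499809 169.92419016]]
```

View pics/w1c.png

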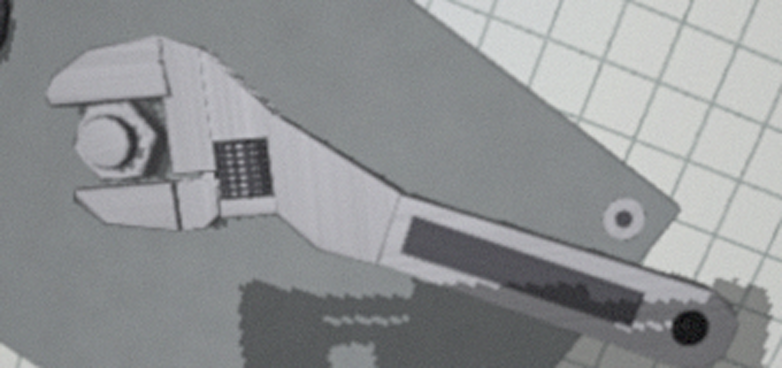

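send_rows(turn=[[0,0,0],[0,0,0],[2,0,0],[0,0,0],[0,0,0]], linear=[[0.027,-0.0205,0],[0.0275,-0.0205,0],[0,0,0.04],[0,0,0.015],[0,0,0]], fingers=[255,255,255,255,255])

```text
time: 2.65
position: [573.8, 54.3, 54.3]
tool_rot: [0.985, 0.172, -0.003, -0.017]
wrist_force: [0.2, -0.3, 0.6]
opening: 0.002
grasp_force: 0.0
```

send_rows(turn=[[0,0,0],[0,0,0]], linear=[[0,0,0],[0,0,0]], fingers=[255,255])

```text
time: 2.9
position: [574.5, 54.9, 54.8]
tool_rot: [0.985, 0.172, -0.002, -0.017]
wrist_force: [0.9, -0.7, -0.2]
opening: 0.008
grasp_force: 0.0
```

```bash
python3 - <<'E'
from h import *
s=env.sense(); i=env.camera_info("wrist"); im=env.camera("wrist"); cv2.imwrite("pics/w2.png",im)
np.save("w2.npy",np.array([i],dtype=object),allow_pickle=True)
T=R.from_quat(s['tool_rot']).as_matrix()
print(s['time'],s['position'],T[:,1],s['wrist_force'])
print(proj(i,[s['position'],s['position']-17*T[:,1],s['position']+7.5*T[:,0],[568,68.4,22]]))
E
```

```text
2.9 [574.51088488  54.88930427  54.84728942] [ 0.33964688 -0.93992629 -0.03433017] [ 0.86593871 -0.65203004 -0.23690914]
[[322.10644838 286.44721723]
 [290.02344718 286.46197796]
 [322.11648137 273.20231945]
 [299.74174376 267.3062255 ]]
```

View pics/w2.png

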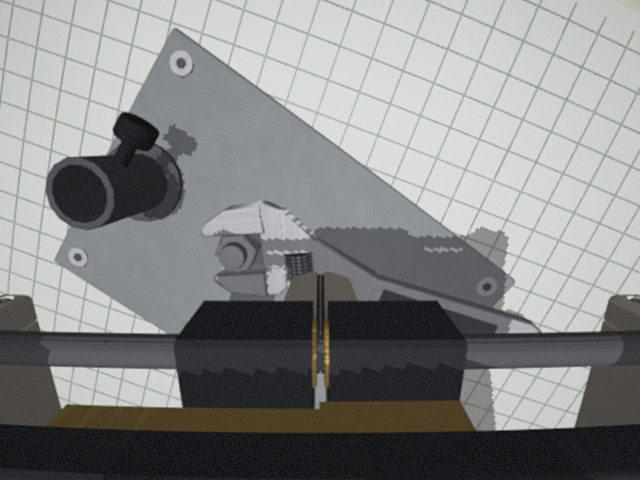

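```bash
python3 - <<'E'
from h import *
i=np.load("w2.npy",allow_pickle=True)[0]
for p,z in(((299,264),22),((234,249),29.8)): print(p,at(i,*p,z))
im=cv2.imread("pics/w2.png"); cv2.imwrite("pics/w2c.png",cv2.resize(im[190:320,190:390],None,fx=4,fy=4,interpolation=cv2.INTER_CUBIC))
E
```

```text
(299, 264) [569.9109224  69.5440514  22.       ]
(234, 249) [568.09800517 109.33674613  29.8       ]
```

View pics/w2c.png

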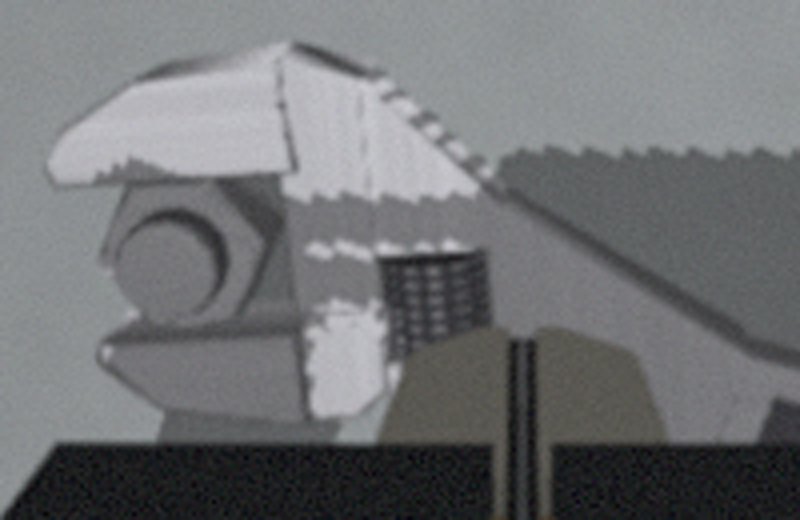

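The crop shows the worm at crop (382–490, 252–358) and the tip beveled in tool y, with a flat of only about ±4.5 mm there. The tip's 15 mm width suits the stroke better, so I'll turn the tool 89°, take out the tilt, and start just behind the worm's crest.

send_rows(turn=[[-2,0,0],[0,0,9.9],[0,0,9.9],[0,0,9.9],[0,0,9.9]], linear=[[-0.001,-0.009,0],[0,0,0],[0,0,0],[0,0,0],[0,0,0]], fingers=[255,255,255,255,255])

```text
time: 3.58
position: [570.2, 63.2, 54.4]
tool_rot: [0.985, -0.174, 0.0, -0.0]
wrist_force: [0.7, 0.8, 0.5]
opening: 0.005
grasp_force: 0.0
```

send_rows(turn=[[0,0,9.9],[0,0,9.9],[0,0,9.9],[0,0,9.9],[0,0,9.9]], linear=[[0,0,0],[0,0,0],[0,0,0],[0,0,0],[0,0,0]], fingers=[255,255,255,255,255])

```text
time: 4.2
position: [570.2, 63.3, 54.4]
tool_rot: [0.821, -0.57, 0.0, -0.0]
wrist_force: [-0.3, -0.9, 0.4]
opening: 0.0
grasp_force: 0.0
```

send_rows(turn=[[0,0,0],[0,0,0],[0,0,0],[0,0,0]], linear=[[0,0,0.01],[0,0,0.01],[0,0,0],[0,0,0]], fingers=[255,255,255,255])

```text
time: 4.7
position: [569.9, 62.7, 33.8]
tool_rot: [0.823, -0.568, -0.0, 0.0]
wrist_force: [-0.1, 0.1, -0.3]
opening: 0.003
grasp_force: 0.0
```

```bash
python3 - <<'E'
from h import *
s=env.sense()
T=R.from_quat(s['tool_rot']).as_matrix()
print(s['time'],s['position'],T.round(4),s['wrist_force'],s['joint_positions'][6])
x=T[:2,0]; d=s['position'][:2]-[568.2,68.6]; print("along tool x,y rel worm",d@T[:2,0],d@T[:2,1])
E
```

```text
4.7 [569.92795876  62.7441848   33.77211905] [[ 3.552e-01 -9.348e-01 -4.000e-04]
 [-9.348e-01 -3.552e-01  1.000e-04]
 [-2.000e-04  4.000e-04 -1.000e+00]] [-0.10743649  0.10820956 -0.33940354] -2.4680739920727923
along tool x,y rel worm 6.087732396678632 0.4646785711641936
```

send_rows(turn=[[0,0,0],[0,0,0],[0,0,0],[0,0,0]], linear=[[0,0,0.007],[0,0,0.003],[0,0,0.001],[0,0,0]], fingers=[255,255,255,255])

```text
time: 5.2
position: [569.9, 63.0, 22.8]
tool_rot: [0.823, -0.568, -0.0, 0.0]
wrist_force: [-0.2, 0.7, -0.6]
opening: 0.004
grasp_force: 0.0
```

send_rows(turn=[[0,0,0],[0,0,0]], linear=[[0,0,0.0005],[0,0,0]], fingers=[255,255])

```text
time: 5.45
position: [570.0, 63.0, 22.5]
tool_rot: [0.823, -0.568, 0.0, -0.0]
wrist_force: [-0.2, 0.2, -0.6]
opening: 0.003
grasp_force: 0.0
```

send_rows(turn=[[0,0,0],[0,0,0]], linear=[[0,0,0.0005],[0,0,0]], fingers=[255,255])

```text
time: 5.7
position: [570.1, 63.1, 22.3]
tool_rot: [0.823, -0.568, 0.0, -0.0]
wrist_force: [-1.6, 0.5, 3.4]
opening: 0.004
grasp_force: 2.2
```

send_rows(turn=[[0,0,0],[0,0,0]], linear=[[0,0,0.0005],[0,0,0]], fingers=[255,255])

```text
time: 5.95
position: [570.1, 63.0, 22.1]
tool_rot: [0.823, -0.568, 0.0, -0.0]
wrist_force: [-0.8, 0.1, 9.7]
opening: 0.004
grasp_force: 5.0
```

send_rows(turn=[[0,0,0],[0,0,0]], linear=[[0,0,0.0005],[0,0,0]], fingers=[255,255])

```text
time: 6.2
position: [570.1, 63.1, 22.0]
tool_rot: [0.823, -0.568, 0.0, -0.0]
wrist_force: [-3.3, 0.4, 15.6]
opening: 0.004
grasp_force: 7.5
```

send_rows(turn=[[0,0,0],[0,0,0],[0,0,0]], linear=[[-0.002,0,-0.0002],[-0.002,0,0],[-0.002,0,0]], fingers=[255,255,255])

```text
time: 6.58
position: [568.9, 65.9, 22.0]
tool_rot: [0.822, -0.569, 0.002, 0.0]
wrist_force: [-0.9, -7.9, 11.1]
opening: 0.008
grasp_force: 5.5
```

send_rows(turn=[[0,0,0],[0,0,0],[0,0,0]], linear=[[-0.002,0,0],[-0.002,0,0],[-0.002,0,0]], fingers=[255,255,255])

```text
time: 6.95
position: [566.5, 71.3, 22.0]
tool_rot: [0.822, -0.569, 0.002, 0.0]
wrist_force: [-1.1, -8.3, 11.9]
opening: 0.004
grasp_force: 5.8
```

send_rows(turn=[[0,0,0],[0,0,0],[0,0,0],[0,0,0],[0,0,0]], linear=[[-0.002,0,0],[-0.001,0,0],[0,0,-0.003],[0.0075,0,-0.003],[0.0075,0,0]], fingers=[255,255,255,255,255])

```text
time: 7.58
position: [570.3, 62.8, 27.3]
tool_rot: [0.823, -0.568, 0.0, -0.0]
wrist_force: [0.7, -0.0, 0.1]
opening: 0.006
grasp_force: 0.0
```

```bash
python3 - <<'E'
from h import *
i=env.camera_info("wrist"); im=env.camera("wrist"); j=env.camera("top"); s=env.sense(); print(s['time'],s['position'],s['wrist_force'])
c=cv2.resize(im[150:350,170:470],None,fx=2.66,fy=2.66,interpolation=cv2.INTER_CUBIC)
cv2.imwrite("pics/w3.png",c[:,:800]); cv2.imwrite("pics/top3.png",j)
E
```

```text
7.675 [570.47130341  61.82513859  27.12844785] [ 0.09209134  0.95336212 -0.23253154]
```

View pics/w3.png

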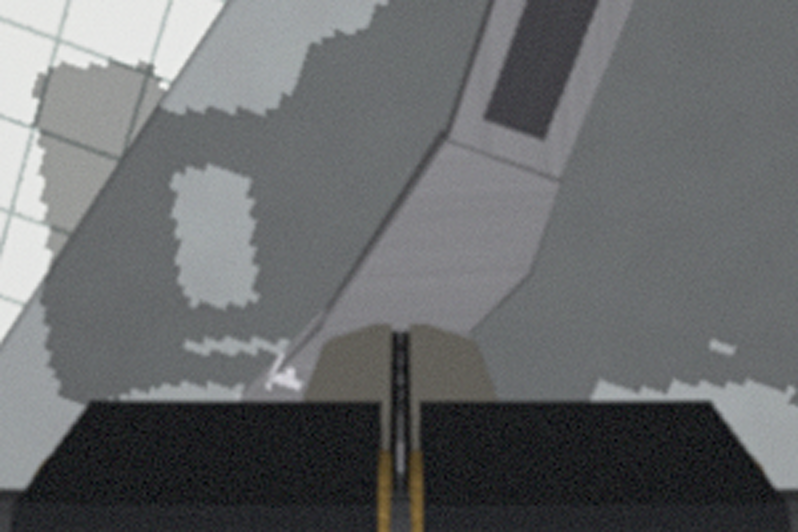

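The view from the handle side shows the tip over the neck, but the jaw is hidden. I'll check numerically in the scene and top cameras whether the handle end moved.

```bash
python3 - <<'E'
from h import *
a=cv2.imread("pics/top0.png",0); b=cv2.imread("pics/top3.png",0)
for n,(x0,y0,x1,y1) in {"handle end":(376,222,408,252),"plate":(345,290,372,315)}.items():
    A=np.float32(a[y0:y1,x0:x1]);B=np.float32(b[y0:y1,x0:x1])
    print(n,cv2.phaseCorrelate(A,B,cv2.createHanningWindow(A.shape[::-1],cv2.CV_32F)),abs(A-B).mean())
j=env.camera("scene"); cv2.imwrite("pics/scene3.png",j)
a=cv2.imread("pics/scene0.png",0); b=cv2.cvtColor(j,cv2.COLOR_BGR2GRAY)
for n,(x0,y0,x1,y1) in {"handle end":(246,252,290,282),"nut/head":(325,222,362,256)}.items():
    A=np.float32(a[y0:y1,x0:x1]);B=np.float32(b[y0:y1,x0:x1])
    print(n,cv2.phaseCorrelate(A,B,cv2.createHanningWindow(A.shape[::-1],cv2.CV_32F)),abs(A-B).mean())
E
```

```text
handle end ((0.052469470429937104, 0.07534159684882447), 0.9278628115852674) 13.069427
plate ((0.4435292940434348, 0.33114283410114354), 0.8516943684330693) 5.5352845
handle end ((0.5043190437101082, -0.28469795777899876), 0.9871515733224374) 10.676516
nut/head ((0.21466936558794814, 0.09197979031611325), 0.7649525927172767) 15.651033
```

send_rows(turn=[[0,0,0],[0,0,0],[0,0,0],[0,0,0],[0,0,0]], linear=[[0,0,0.005],[0,0,0.001],[-0.003,0,0],[-0.003,0,0],[-0.003,0,0]], fingers=[255,255,255,255,255])

```text
time: 8.35
position: [567.7, 68.8, 22.0]
tool_rot: [0.822, -0.569, 0.002, 0.0]
wrist_force: [-0.7, -8.7, 14.9]
opening: 0.007
grasp_force: 7.4
```

send_rows(turn=[[0,0,0],[0,0,0],[0,0,0],[0,0,0],[0,0,0]], linear=[[-0.003,0,0],[-0.003,0,0],[0,0,-0.003],[0.0075,0,-0.003],[0.0075,0,0]], fingers=[255,255,255,255,255])

```text
time: 8.98
position: [570.2, 62.8, 27.1]
tool_rot: [0.823, -0.568, 0.0, -0.0]
wrist_force: [-0.2, 0.2, -0.5]
opening: 0.004
grasp_force: 0.0
```

send_rows(turn=[[0,0,0],[0,0,0],[0,0,0],[0,0,0],[0,0,0]], linear=[[0,0,0.005],[0,0,0.001],[-0.003,0,0],[-0.003,0,0],[-0.003,0,0]], fingers=[255,255,255,255,255])

```text
time: 9.6
position: [567.8, 68.6, 22.0]
tool_rot: [0.822, -0.569, 0.002, 0.0]
wrist_force: [-1.3, -8.6, 15.5]
opening: 0.007
grasp_force: 7.8
```

send_rows(turn=[[0,0,0],[0,0,0]], linear=[[-0.003,0,0],[-0.003,0,0]], fingers=[255,255])

```text
time: 9.85
position: [565.4, 73.9, 21.9]
tool_rot: [0.822, -0.569, 0.002, 0.0]
wrist_force: [-2.5, -9.5, 16.0]
opening: 0.002
grasp_force: 8.0
```

send_rows(turn=[[0,0,0],[0,0,0],[0,0,0],[0,0,0],[0,0,0]], linear=[[0,0,-0.003],[0.0075,0,-0.003],[0.0075,0,0],[0,0,0.005],[0,0,0.0008]], fingers=[255,255,255,255,255])

```text
time: 10.48
position: [570.6, 62.2, 21.8]
tool_rot: [0.823, -0.569, 0.001, -0.0]
wrist_force: [-2.6, -3.2, 20.1]
opening: 0.006
grasp_force: 10.1
```

send_rows(turn=[[0,0,0],[0,0,0],[0,0,0]], linear=[[-0.002,0,0],[-0.002,0,0],[-0.002,0,0]], fingers=[255,255,255])

```text
time: 10.85
position: [569.0, 65.7, 22.0]
tool_rot: [0.822, -0.569, 0.002, 0.0]
wrist_force: [0.1, -9.5, 13.1]
opening: 0.001
grasp_force: 6.6
```

send_rows(turn=[[0,0,0],[0,0,0],[0,0,0]], linear=[[-0.003,0,0],[-0.003,0,0],[-0.003,0,0]], fingers=[255,255,255])

```text
time: 11.22
position: [565.5, 73.5, 22.0]
tool_rot: [0.822, -0.569, 0.002, 0.001]
wrist_force: [-1.4, -10.6, 14.4]
opening: 0.002
grasp_force: 6.8
```

send_rows(turn=[[0,0,0],[0,0,0],[0,0,0],[0,0,0],[0,0,0]], linear=[[0,0,-0.003],[0.0075,0,-0.003],[0.0075,0,0],[0,0,0.005],[0,0,0.0008]], fingers=[255,255,255,255,255])

```text
time: 11.85
position: [570.6, 62.3, 21.9]
tool_rot: [0.823, -0.568, 0.0, -0.0]
wrist_force: [-2.3, -3.2, 18.1]
opening: 0.002
grasp_force: 9.0
```

send_rows(turn=[[0,0,0],[0,0,0],[0,0,0]], linear=[[-0.001,0,0],[-0.001,0,0],[-0.001,0,0]], fingers=[255,255,255])

```text
time: 12.22
position: [570.3, 62.8, 22.1]
tool_rot: [0.822, -0.569, 0.002, 0.0]
wrist_force: [0.1, -9.7, 9.9]
opening: -0.001
grasp_force: 5.1
```

send_rows(turn=[[0,0,0],[0,0,0],[0,0,0]], linear=[[-0.001,0,0],[-0.001,0,0],[-0.001,0,0]], fingers=[255,255,255])

```text
time: 12.6
position: [569.2, 65.3, 22.1]
tool_rot: [0.822, -0.569, 0.002, 0.0]
wrist_force: [0.6, -9.7, 10.5]
opening: 0.004
grasp_force: 5.2
```

send_rows(turn=[[0,0,0],[0,0,0],[0,0,0]], linear=[[-0.001,0,0],[-0.001,0,0],[-0.001,0,0]], fingers=[255,255,255])

```text
time: 12.98
position: [568.0, 67.9, 22.1]
tool_rot: [0.822, -0.569, 0.002, 0.001]
wrist_force: [0.6, -9.8, 10.4]
opening: 0.006
grasp_force: 5.3
```

send_rows(turn=[[0,0,0],[0,0,0],[0,0,0]], linear=[[-0.001,0,0],[-0.001,0,0],[-0.001,0,0]], fingers=[255,255,255])

```text
time: 13.35
position: [566.9, 70.4, 22.1]
tool_rot: [0.822, -0.569, 0.002, 0.001]
wrist_force: [-0.6, -11.6, 10.9]
opening: 0.005
grasp_force: 5.4
```

Drag has risen to 9–10 N at under 11 N of pressure, against about 7.5 N while rolling, so the jaw looks snug. I'll stop here, lift, turn towards the swing orientation and look from close by.

send_rows(turn=[[0,0,0],[0,0,-9.9],[0,0,-9.9],[0,0,-9.9],[0,0,-9.9]], linear=[[0,0,-0.02],[0,0,-0.03],[0,0,-0.03],[0,0,0],[0,0,0]], fingers=[255,255,255,255,255])

```text
time: 13.98
position: [565.7, 74.7, 101.6]
tool_rot: [0.968, -0.253, 0.0, -0.0]
wrist_force: [-0.1, -0.1, 0.4]
opening: 0.003
grasp_force: 0.0
```

send_rows(turn=[[0,0,-9.9],[0,0,-9.9],[0,0,-9.7],[0,0,0],[0,0,0]], linear=[[0,0,0],[0,0,0],[0,0,0],[-0.025,0.05,0],[0,0.02,0]], fingers=[255,255,255,255,255])

```text
time: 14.6
position: [538.2, 2.0, 101.0]
tool_rot: [1.0, -0.002, -0.001, 0.0]
wrist_force: [-0.7, 0.2, -1.0]
opening: 0.002
grasp_force: 0.0
```

```bash
python3 - <<'E'
from h import *
for k in range(3): env.camera("top")
s=env.sense(); i=env.camera_info("wrist"); im=env.camera("wrist"); cv2.imwrite("pics/w4.png",im)
np.save("w4.npy",np.array([i],dtype=object),allow_pickle=True)
T=R.from_quat(s['tool_rot']).as_matrix(); print(s['time'],s['position'],T.round(4),s['wrist_force'],s['joint_positions'][6])
print(proj(i,[[567,108,30],[568,68.5,22],[567,-89,17]]))
u,v=proj(i,[[567,95,22]])[0].astype(int); u=max(u,150);v=max(v,100); print(u,v)
c=im[max(v-100,0):v+60,max(u-150,0):u+200]; cv2.imwrite("pics/w4c.png",cv2.resize(c,None,fx=2.25,fy=2.25,interpolation=cv2.INTER_CUBIC))
E
```

```text
14.75 [540.50992544   3.65517701 101.28230929] [[ 1.0e+00 -4.2e-03 -3.0e-04]
 [-4.2e-03 -1.0e+00  2.0e-04]
 [-3.0e-04 -2.0e-04 -1.0e+00]] [0.54436684 0.60936371 0.96454148] -1.6243293398706742
[[175.52165713 212.00485066]
 [232.79000301 208.16763027]
 [444.11906335 207.27566101]]
197 209
```

View pics/w4c.png

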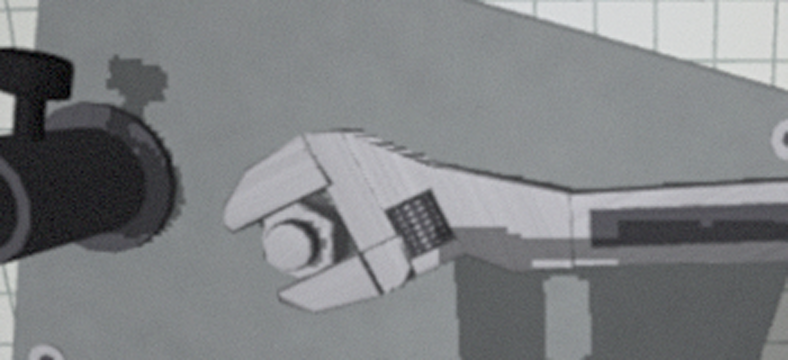

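The crop shows the jaws closed on the nut: stud at crop (290,247), sliding jaw face touching the nut's lower flat at about (320,275). The handle's upper edge runs from (575,190) to (788,180). I'll measure that edge as the place to push.

```bash
python3 - <<'E'
from h import *
i=np.load("w4.npy",allow_pickle=True)[0]
f=lambda x,y:(47+x/2.25,109+y/2.25)
for n,p,z in [("fixed in",(328,185),22),("slid in",(362,256),22),("fixed tip",(232,225),22),("slid tip",(280,291),22),("stud",(288,247),29.8),("edge1",(575,190),17.5),("edge2",(780,180),17.5),("low1",(575,265),17.5)]:
    print(n,at(i,*f(*p),z).round(1))
E
```

```text
fixed in [580.7  97.   22. ]
slid in [557.1  88.   22. ]
fixed tip [567.9 130.4  22. ]
slid tip [545.2 117.   22. ]
stud [562.  109.   29.8]
edge1 [577.9  17.2  17.5]
edge2 [580.9 -50.   17.5]
low1 [552.6  17.7  17.5]
```

```bash
cat > rect.py <<'E'
from h import *
def rect(name,n,yaw,S=6,z=22):
    i=np.load(name+".npy",allow_pickle=True)[0]; im=cv2.imread(f"pics/{name}.png",0)
    X=np.array([np.cos(yaw),np.sin(yaw)]);Y=np.array([-X[1],X[0]])
    xs=np.arange(-60,30,1/S); ys=np.arange(-45,45,1/S)
    gx,gy=np.meshgrid(xs,ys); W=np.array(n)+gx[...,None]*X+gy[...,None]*Y
    P=np.concatenate([W,np.full(gx.shape+(1,),z)],-1).reshape(-1,3)
    uv=proj(i,P).reshape(gx.shape+(2,)).astype(np.float32)
    return cv2.remap(im,uv[...,0],uv[...,1],cv2.INTER_CUBIC)
E
python3 - <<'E'
from rect import *
S=6
A=rect("w1",(566.2,107.4),np.radians(111)); B=rect("w4",(564,108),np.radians(111))
crop=lambda x0,x1,y0,y1:(slice(int((y0+45)*S),int((y1+45)*S)),slice(int((x0+60)*S),int((x1+60)*S)))
def match(c,ang):
    M=cv2.getRotationMatrix2D((270,270),ang,1); Br=cv2.warpAffine(B,M,(B.shape[1],B.shape[0]))
    T=A[c]; r=cv2.matchTemplate(Br,T,cv2.TM_CCOEFF_NORMED); _,m,_,l=cv2.minMaxLoc(r)
    return round(m,3),(l[0]-c[1].start)/S,(l[1]-c[0].start)/S
for ang in(-4,-2,0,2,4):
    print(ang,"fixed",match(crop(-25,20,-35,-8),ang),"slid",match(crop(-22,15,8,28),ang),"worm",match(crop(-50,-26,0,24),ang))
cv2.imwrite("pics/cmp.png",cv2.resize(np.hstack([A[60:,:],B[60:,:]]),(800,355)))
E
```

```text
-4 fixed (0.894, -0.5, -0.6666666666666666) slid (0.852, -2.8333333333333335, -2.1666666666666665) worm (0.856, -2.1666666666666665, -3.3333333333333335)
-2 fixed (0.954, -1.0, -1.1666666666666667) slid (0.878, -2.1666666666666665, -2.3333333333333335) worm (0.874, -1.8333333333333333, -2.5)
0 fixed (0.984, -1.3333333333333333, -1.6666666666666667) slid (0.88, -1.6666666666666667, -2.6666666666666665) worm (0.881, -1.5, -1.6666666666666667)
2 fixed (0.966, -1.8333333333333333, -2.1666666666666665) slid (0.864, -1.1666666666666667, -3.0) worm (0.876, -1.1666666666666667, -1.0)
4 fixed (0.904, -2.3333333333333335, -2.6666666666666665) slid (0.831, -0.6666666666666666, -3.3333333333333335) worm (0.859, -0.6666666666666666, -0.16666666666666666)
```

View pics/cmp.png

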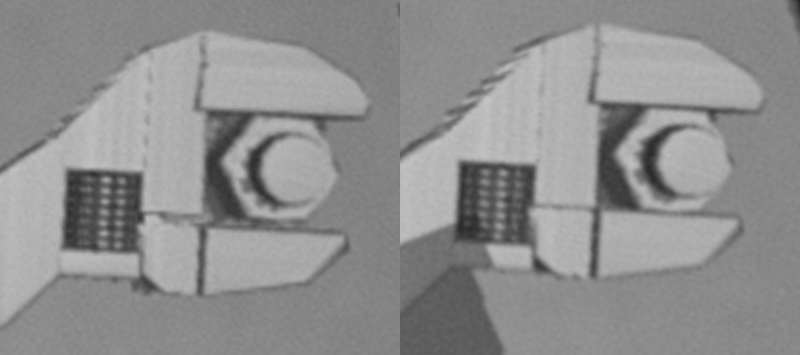

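Rectified side by side, the jaw opening went from about 25.7 mm (left) to about 23.9 mm (right), and the nut fills the jaws, so it's snug. Next I lower the shut fingers on the far (+x) side of the handle at about 120 mm radius.

send_rows(turn=[[0,0,0],[0,0,0],[0,0,0],[0,0,0],[0,0,0]], linear=[[0.06,0.016,0],[0,0,0.045],[0,0,0.035],[0,0,0.01],[0,0,0]], fingers=[255,255,255,255,255])

```text
time: 15.42
position: [600.4, -10.8, 11.3]
tool_rot: [1.0, -0.0, -0.001, -0.0]
wrist_force: [-0.3, 0.2, 0.2]
opening: 0.005
grasp_force: 0.0
```

send_rows(turn=[[0,0,0],[0,0,0],[0,0,0],[0,0,0]], linear=[[-0.006,0,0],[-0.003,0,0],[-0.003,0,0],[0,0,0]], fingers=[255,255,255,255])

```text
time: 15.92
position: [588.6, -11.8, 12.0]
tool_rot: [1.0, -0.001, 0.0, -0.0]
wrist_force: [-0.6, 0.4, 0.8]
opening: 0.004
grasp_force: 0.0
```

send_rows(turn=[[0,0,2],[0,0,2],[0,0,2]], linear=[[-0.0042,0.0007,0.001],[-0.0042,0.0007,0],[-0.0042,0.0007,0]], fingers=[255,255,255])

```text
time: 16.3
position: [579.2, -13.7, 11.4]
tool_rot: [0.998, -0.055, 0.003, -0.0]
wrist_force: [6.4, -0.1, 3.1]
opening: 0.009
grasp_force: 3.3
```

send_rows(turn=[[0,0,2],[0,0,2],[0,0,2],[0,0,2]], linear=[[-0.0042,0.0007,0],[-0.0042,0.0007,0],[-0.0042,0.0007,0],[-0.0042,0.0007,0]], fingers=[255,255,255,255])

```text
time: 16.8
position: [562.1, -14.7, 11.4]
tool_rot: [0.992, -0.125, 0.003, 0.0]
wrist_force: [5.7, -4.0, 3.5]
opening: 0.003
grasp_force: 3.5
```

send_rows(turn=[[0,0,2],[0,0,2],[0,0,2],[0,0,2],[0,0,2]], linear=[[-0.0042,0.0007,0],[-0.0042,0.0007,0],[-0.0042,0.0007,0],[-0.0042,0.0007,0],[-0.0042,0.0007,0]], fingers=[255,255,255,255,255])

```text
time: 17.42
position: [540.7, -12.6, 11.4]
tool_rot: [0.977, -0.211, 0.003, 0.0]
wrist_force: [5.9, -7.1, 5.1]
opening: 0.003
grasp_force: 3.9
```

send_rows(turn=[[0,0,2],[0,0,0]], linear=[[-0.0042,0.0007,0],[0,0,0]], fingers=[255,255])

```text
time: 17.68
position: [535.8, -11.1, 11.2]
tool_rot: [0.974, -0.228, 0.002, 0.0]
wrist_force: [3.6, -6.7, 3.2]
opening: 0.008
grasp_force: 3.0
```

```bash
python3 - <<'E'
from h import *
F=[]
for k in range(5):
    s=env.sense(); F.append(s['wrist_force']); env.camera("top")
T=R.from_quat(s['tool_rot']).as_matrix(); print(s['time'],s['position'],np.array(F).round(1)@T[:,:2], np.degrees(np.arctan2(T[1,0],T[0,0])))
i=env.camera_info("top"); im=env.camera("top"); cv2.imwrite("pics/top5.png",im)
E
```

```text
17.875 [535.86254136 -10.92040432  11.10340878] [[6.21056518 4.41028965]
 [6.17603373 2.53166764]
 [5.50022196 3.1995222 ]
 [5.50358588 2.08168236]
 [5.50698269 2.75185911]] -26.296963238191942
```

send_rows(turn=[[0,0,1],[0,0,1],[0,0,1],[0,0,1],[0,0,0]], linear=[[-0.0021,0.0004,0],[-0.0021,0.0004,0],[-0.0021,0.0004,0],[-0.0021,0.0004,0],[0,0,0]], fingers=[255,255,255,255,255])

```text
time: 18.6
position: [527.5, -8.7, 11.1]
tool_rot: [0.965, -0.262, 0.002, 0.0]
wrist_force: [3.6, -6.4, 3.9]
opening: 0.005
grasp_force: 3.1
```

send_rows(turn=[[0,0,1],[0,0,1]], linear=[[-0.0021,0.0004,0],[-0.0021,0.0004,0]], fingers=[255,255])

```text
time: 18.85
position: [523.8, -7.4, 11.1]
tool_rot: [0.96, -0.279, 0.003, 0.0]
wrist_force: [4.0, -8.0, 3.1]
opening: 0.009
grasp_force: 3.6
```

send_rows(turn=[[0,0,0.5],[0,0,0.5]], linear=[[-0.001,0.0002,0],[-0.001,0.0002,0]], fingers=[255,255])

```text
time: 19.1
position: [521.8, -6.7, 11.1]
tool_rot: [0.958, -0.287, 0.003, 0.0]
wrist_force: [3.8, -6.6, 4.0]
opening: 0.007
grasp_force: 3.6
```

send_rows(turn=[[0,0,0.5],[0,0,0.5]], linear=[[-0.001,0.0002,0],[-0.001,0.0002,0]], fingers=[255,255])

```text
time: 19.35
position: [519.9, -6.1, 11.1]
tool_rot: [0.955, -0.295, 0.003, 0.0]
wrist_force: [3.5, -6.6, 3.7]
opening: 0.007
grasp_force: 3.6
```

send_rows(turn=[[0,0,0.5],[0,0,0.5]], linear=[[-0.001,0.0002,0],[-0.001,0.0002,0]], fingers=[255,255])

```text
time: 19.6
position: [518.0, -5.3, 11.1]
tool_rot: [0.953, -0.304, 0.003, 0.0]
wrist_force: [4.1, -7.5, 3.5]
opening: 0.005
grasp_force: 3.7
```

```bash
cat > f.py <<'E'
from h import *
F=[]
for k in range(6):
    s=env.sense(); F.append(s['wrist_force']); im=env.camera("top")
T=R.from_quat(s['tool_rot']).as_matrix(); F=np.array(F)@T
print(s['time'],s['position'],"F tool",F.mean(0).round(2),F.std(0).round(2),"head",np.degrees(np.arctan2(T[1,0],T[0,0])), "rel nut",(s['position'][:2]-[565,108])@T[:2,:2])
E
python3 f.py
```

```text
19.85 [517.83535032  -5.2513528   11.06985208] F tool [ 7.33  3.77 -3.45] [0.28 0.33 0.36] head -35.33298583778974 rel nut [ 27.01890563 119.66765936]
```

send_rows(turn=[[0,0,0.5],[0,0,0.5]], linear=[[-0.001,0.0002,0],[-0.001,0.0002,0]], fingers=[255,255])

```text
time: 20.15
position: [516.1, -4.6, 11.1]
tool_rot: [0.95, -0.312, 0.003, 0.0]
wrist_force: [3.2, -7.9, 4.7]
opening: 0.003
grasp_force: 3.7
```

```bash
cat >> f.py <<'E'
i=env.camera_info("wrist"); im=env.camera("wrist"); g=cv2.cvtColor(im,cv2.COLOR_BGR2GRAY)
# hole: darkest 5x5 mean near predicted circle
cand=[]
for a in np.arange(-118,-134,-0.25):
    for r in range(188,208,1):
        p=[565+r*np.cos(np.radians(a)),108+r*np.sin(np.radians(a)),17.5]; u,v=proj(i,[p])[0]
        if 5<u<634 and 5<v<474: cand.append((g[int(v)-3:int(v)+4,int(u)-3:int(u)+4].mean(),a,r,u,v))
cand.sort(); print([tuple(round(float(q),1) for q in c) for c in cand[:3]], len(cand))
E
python3 f.py
```

```text
20.4 [515.89299024  -4.46079753  11.03812297] F tool [ 7.08  3.65 -3.74] [0.36 0.46 0.52] head -36.335684568149915 rel nut [ 27.07579496 119.69054637]
[(23.8, -123.2, 201.0, 473.8, 318.0), (24.0, -123.8, 202.0, 475.4, 320.9), (24.0, -123.0, 201.0, 473.9, 316.5)] 1280
```

send_rows(turn=[[0,0,0.5],[0,0,0.5]], linear=[[-0.001,0.0002,0],[-0.001,0.0002,0]], fingers=[255,255])

```text
time: 20.75
position: [514.2, -3.7, 11.1]
tool_rot: [0.947, -0.32, 0.002, 0.0]
wrist_force: [4.1, -7.8, 3.5]
opening: 0.007
grasp_force: 3.7
```

```bash
python3 f.py
```

```text
21.0 [513.9782227   -3.59715592  11.03581428] F tool [ 7.37  3.67 -3.96] [0.48 0.28 0.52] head -37.335334137599084 rel nut [ 27.11362636 119.67453811]
[(24.4, -125.8, 189.0, 450.7, 327.7), (24.7, -126.5, 190.0, 452.2, 331.8), (24.7, -125.2, 188.0, 449.1, 325.1)] 1280
```

send_rows(turn=[[0,0,0.5],[0,0,0.5]], linear=[[-0.001,0.0002,0],[-0.001,0.0002,0]], fingers=[255,255])

```text
time: 21.35
position: [512.7, -3.0, 11.1]
tool_rot: [0.944, -0.329, 0.003, 0.0]
wrist_force: [4.3, -8.3, 3.5]
opening: 0.006
grasp_force: 4.6
```

```bash
python3 f.py
```

```text
21.6 [512.67373318  -2.99137112  11.07868218] F tool [ 8.56  3.7  -3.3 ] [0.44 0.31 0.54] head -38.3550476649641 rel nut [ 27.84009711 119.50753144]
[(24.7, -125.2, 198.0, 468.3, 319.5), (24.7, -124.5, 198.0, 468.6, 315.1), (24.8, -125.2, 197.0, 466.4, 319.6)] 1280
```

send_rows(turn=[[0,0,0.5],[0,0,0]], linear=[[-0.001,0.0002,0],[0,0,0]], fingers=[255,255])

```text
time: 21.95
position: [512.2, -2.7, 11.1]
tool_rot: [0.943, -0.333, 0.003, 0.0]
wrist_force: [4.7, -9.8, 2.3]
opening: 0.008
grasp_force: 4.7
```

```bash
python3 f.py
```

```text
22.2 [512.13612129  -2.7517139   11.08905567] F tool [ 9.71  4.13 -2.53] [0.38 0.47 0.23] head -38.86363718742361 rel nut [ 28.33068856 119.40646072]
[(24.9, -125.8, 199.0, 470.2, 320.2), (24.9, -127.5, 188.0, 449.0, 331.1), (24.9, -127.5, 189.0, 450.8, 331.0)] 1280
```

send_rows(turn=[[0,0,0.5],[0,0,0]], linear=[[-0.001,0.0002,0],[0,0,0]], fingers=[255,255])

```text
time: 22.55
position: [511.6, -2.5, 11.1]
tool_rot: [0.942, -0.337, 0.004, 0.0]
wrist_force: [6.4, -9.7, 1.9]
opening: 0.004
grasp_force: 5.3
```

```bash
python3 f.py
```

```text
22.8 [511.61881193  -2.51799095  11.13430865] F tool [10.93  3.69 -2.27] [0.69 0.44 0.35] head -39.37988694200708 rel nut [ 28.85710946 119.29394108]
[(24.3, -127.0, 188.0, 449.5, 326.3), (24.5, -127.5, 189.0, 451.1, 329.0), (24.6, -127.8, 189.0, 451.0, 330.4)] 1280
```

The force has climbed steadily from 7.2 to 10.9 N over the last three steps while the handle barely follows, so the nut is firm (about 0.75 N m). Next I back off gently, lift clear and check.

send_rows(turn=[[0,0,0],[0,0,0],[0,0,0],[0,0,0],[0,0,0]], linear=[[0.002,0,0],[0.003,0,0],[0.01,0,0],[0,0,-0.05],[0,0,-0.05]], fingers=[255,255,255,255,255])

```text
time: 23.52
position: [519.4, -9.1, 111.0]
tool_rot: [0.942, -0.335, -0.001, 0.001]
wrist_force: [0.8, -0.0, 1.2]
opening: 0.005
grasp_force: 0.0
```

send_rows(turn=[[0,0,0],[0,0,0],[0,0,0],[0,0,0]], linear=[[-0.04,0.04,0],[0,0.04,0],[0,0,0],[0,0,0]], fingers=[255,255,255,255])

```text
time: 24.02
position: [439.4, -45.6, 110.5]
tool_rot: [0.942, -0.335, 0.0, -0.0]
wrist_force: [0.6, 0.8, 0.3]
opening: 0.005
grasp_force: 0.0
```

```bash
python3 - <<'E'
from rect import *
s=env.sense(); i=env.camera_info("wrist"); im=env.camera("wrist"); cv2.imwrite("pics/w6.png",im)
np.save("w6.npy",np.array([i],dtype=object),allow_pickle=True)
t=env.camera("top"); cv2.imwrite("pics/top6.png",t); print(s['time'],s['position'],s['wrist_force'])
S=6; A=rect("w4",(564,108),np.radians(111))
c=(slice(int(8*S),int(75*S)),slice(int(8*S),int(82*S))); T=A[c]
best=[]
for d in np.arange(28,42,0.5):
    B=rect("w6",(564,108),np.radians(111-d)); r=cv2.matchTemplate(B,T,cv2.TM_CCOEFF_NORMED); _,m,_,l=cv2.minMaxLoc(r)
    best.append((round(m,3),d,(l[0]-c[1].start)/S,(l[1]-c[0].start)/S))
print(sorted(best)[-4:])
d=sorted(best)[-1][1]; B=rect("w6",(564,108),np.radians(111-d))
for n,(x0,x1,y0,y1) in {"fixed":(-25,20,-35,-8),"slid":(-22,15,6,26),"stud":(-10,10,-10,10)}.items():
    q=(slice(int((y0+45)*S),int((y1+45)*S)),slice(int((x0+60)*S),int((x1+60)*S)))
    r=cv2.matchTemplate(B,A[q],cv2.TM_CCOEFF_NORMED); _,m,_,l=cv2.minMaxLoc(r); print(n,round(m,3),(l[0]-q[1].start)/S,(l[1]-q[0].start)/S)
a=cv2.imread("pics/top0.png",0); b=cv2.cvtColor(t,cv2.COLOR_BGR2GRAY)
for n,(x,y) in {"can":(234,130),"tape":(162,350),"tin":(461,132),"driver":(518,320)}.items():
    q=(slice(y-42,y+42),slice(x-42,x+42)); A_=np.float32(a[q]);B_=np.float32(b[q]); print(n,np.round(cv2.phaseCorrelate(A_,B_)[0],2))
E
```

```text
24.025 [439.42786996 -45.58799391 110.53171252] [0.57932634 0.801171   0.2957053 ]
[(0.838, np.float64(36.5), -1.8333333333333333, 0.8333333333333334), (0.842, np.float64(35.0), -1.5, 1.1666666666666667), (0.845, np.float64(36.0), -1.6666666666666667, 0.8333333333333334), (0.847, np.float64(35.5), -1.6666666666666667, 1.0)]
fixed 0.954 -1.6666666666666667 1.0
slid 0.885 -1.6666666666666667 0.8333333333333334
stud 0.795 -0.6666666666666666 0.6666666666666666
can [-0.04 -0.  ]
tape [ 0.02 -0.02]
tin [-0.01  0.01]
driver [-0.01 -0.07]
```

```bash
python3 -c "
from workcell import env
print(env.finish_job())"
```

```text
the job is handed in; nothing more can be done
None
```

The job is handed in, though it returned no verdict: the jaw was rolled snug to about 24 mm, the nut was swung about 35.5° clockwise until firm at roughly 0.75 N m, the wrench was left on the nut, and the can, tape, tin and screwdriver did not move.

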